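# Lid the open dredger and hold up the heaviest of three

## Robot

A 7-joint arm with a two-finger parallel gripper is mounted at the origin on a cart in front of the work surface, level with it; the furniture and walls round the work are solid. World frame = base frame: x ahead of the robot, y to its left, z up, the work surface at z = 0. Lengths are in m, angles in rad, forces in N, time in s.
With the tool pointing down it reaches from about 0.35 to 0.9 m from the base axis. Payload 19.9 kg.
Tool frame: the origin (TCP) lies midway between the tips of the shut fingers; the grasp point (between the pads) lies 19 mm behind it (arm.pinch_z is the x of the grasp point in the tool frame, in m); x points along the fingers, y is the direction in which the jaws open and shut, and the axes are right-handed (so a half turn about x gives the same grasp; the last joint's range is limited). The gripper opens to 94 mm and grips with 3 to 60 N. Pads are 16 mm wide; open, the fingers measure 119 mm over their backs; the gripper's body (75 mm by 177 mm) begins 78 mm behind the grasp point.
Start: joints at [1.238, 0.417, -0.01, 1.614, 0.005, 1.111, -0.053], TCP at [0.18, -0.599, 0.205] pointing down, gripper open.
Joint ranges: [-2.81, 2.81], [-0.39, 2.02], [-1.27, 1.25], [0.06, 2.57], [-1.19, 4.33], [0.19, 2], [-2.82, 2.82]. Speed limits (rad/s): [1.89, 1.89, 2.39, 2.39, 3.01, 3.01, 3.01].

## Interface

Orientations are given as a 3x3 rotation matrix whose columns are the frame's x, y, z axes.
In Python, from plant import arm gives the robot as it stands.
- The arm moves only by the tool arm_command, never from a script. Its argument "deltas" is a list of rows, each a list of 3 entries, a list of its own where there are three numbers: the shift along the world's x, y, z normalised to -1 to 1, where 1 is 75 cm, then the turn, a rotation vector about the world's x, y, z normalised to -1 to 1, where 1 is 45 degrees, then the gripper command: -1 is shut, 1 is fully open, values between are in proportion. In form: [[[x, y, z], [rx, ry, rz], claw], ...]. A call has exactly 8 rows; each row is the pose to reach, as a shift and turn from the pose measured when the call began; what a row does not reach only later rows make up. A row lasts 1/12 s, in which the tool goes at most 41.7 mm and 7.16 degrees, less where a joint would pass 70% of its speed; a pose out of reach is approached as far as the arm can. A call with a number of a shift or a turn outside -1 to 1 is refused whole. A call with a gripper value outside its range is refused whole. The fingers move at their own pace and stop on an object; "newtons" is the grip in N (left out, the last holds). Time passes only in rows, so rows that repeat a pose let the fingers close, or fill a call up. It gives the time, the measured TCP pose, the force and the opening at its end, in the units of the state.
- arm.observe(): the state, without advancing time (a new reading comes with each control period).
- arm.get_image(name): name is "scene" or "top"; returns (picture, depth): 384x512x3 uint8, blue, green, red; 384x512 float32, m along the optical axis (not along the pixel's ray), 0 where there is no reading.
- arm.camera_info(name): a dict with "fov_y" (degrees; the focal length in pixels is half the picture's height over the tangent of half this angle, whatever the lens; pixels are square), "cx", "cy" (the principal point, pixels), "k1" (the pictures are not rectified: a ray, as slopes to the right and down, at radius r is drawn at 1 + k1 r^2 times it, then the intrinsics apply), "world_from_camera" (4x4, takes a point from camera to world coordinates). Camera axes: x right, y up, looking along -z (the intrinsics and any distortion apply to the point x, -y, -z); pixel columns grow to the right and rows downward; lengths in m; the calibration is good to about 2 mm. A picture is of the moment at which its call begins. camera_info takes no time and is no camera call.
- arm.job_done(): hands the job in, once; it reports no verdict.
The state is a dict: "clock": time; "qpos": joint angles; "joint_velocities": joint speeds; "joint_torque": joint torques, N m; "eef_pos": TCP position; "eef_rot": TCP orientation; "force": force on the tool from outside, world axes, zero at the start; "moment": the same for the moment, N m; "width": finger opening in m.
Only numpy, scipy, OpenCV 4.12 (cv2) and the standard library are available. Lean on these libraries where they do the work, as an engineer would, in place of code of your own. Each camera call takes 0.05 s, during which the arm holds its last target.

## Task

One of the three look-alike steel dredgers on the tray still stands open: first put the loose lid fully onto it, so that nothing spills when it is lifted. Then find by hefting which of the three is the heaviest, leaving the two lighter ones standing upright on the tray with their lids on. Finish while still holding the heaviest, upright with its lid on, at least 10 cm above the worktop; leave the other kitchen things alone.

Things in the scene. Friction and masses are not known exactly. Their poses are not given: they have to be found in the camera images.
- tray: shallow steel tray, fixed on the worktop, 176 mm (its x) by 400 mm (its y, the long side), rim 21 mm high, floor 3 mm above the worktop. Origin: centre of its underside. The dredgers stand on its floor in a row along its y axis, about 125 mm apart, within 15 mm of its long centre line, in any order.
- dredger_a: the open steel dredger (no lid, perforated top bare), one of three round tins alike outside. Origin: centre of its underside, z up. Body 60 mm across up to 100 mm, then a neck 46 mm across up to the flat top at 113 mm. With the lid fully on, the lid's rim is 101 mm and its knob's end 134 mm above the underside. Each weighs 0.2 to 0.6 kg with lid and hidden contents.
- dredger_b: steel dredger of the same shape and size as dredger_a, starting with lid_b on. Contents hidden. Any of the three may be the heaviest; it is at least 0.1 kg heavier than the other two. Grip it by the upper half of the body, so that the gripper stays clear of the lid's knob. Origin: centre of its underside, z up.
- dredger_c: steel dredger of the same shape and size as dredger_a, starting with lid_c on. Contents hidden. Any of the three may be the heaviest. Origin: centre of its underside, z up.
- lid_a: the loose steel slip lid, 40 g, lying knob up on the worktop left of the tray; it goes on dredger_a. Outside 56 mm across; skirt 50 mm inside (2 mm play all round the neck), 12 mm deep; flat top 15 mm above the rim, and on it a round knob 19 mm across, from 15 to 33.5 mm above the rim, to be pinched from above. Origin: centre of the lower rim, z up.
- lid_b: slip lid of the same shape as lid_a, sitting loose on dredger_b (comes off if pulled by the knob). Origin: centre of its lower rim.
- lid_c: slip lid of the same shape as lid_a, sitting loose on dredger_c (comes off if pulled by the knob). Origin: centre of its lower rim.
- timer: bystander: round red and white kitchen timer, 62 mm across, 54 mm high, right of the tray. Origin: centre of its underside.
- mise_bowl: bystander: small steel bowl, 115 mm across, 38 mm high, right of the tray. Origin: centre of its underside.
- sauce_pan: bystander: steel sauteuse, 324 mm long with its handle, 67 mm high, left of the loose lid. Origin: on the worktop, under the middle of its length.
- mill: bystander: brown wooden pepper mill, 58 mm across, 170 mm high, behind the tray. Origin: centre of its underside.
Mind the look-alikes: they are no part of the job. Leave any green or purple look-alike of the lid_a alone. What is shaped like the dredger_c but green is not meant.

How it is judged:
On the way:
1. the loose lid is fully on the open dredger, which stands on the tray, and the fingers have let go of the lid (z of lid_a in the frame of dredger_a between 0.096 and 0.105 m and angle between the z axis of lid_a and the z axis of dredger_a, either way round below 0.15 rad and contact force between lid_a and the fingers below 0.2 N and contact force between dredger_a and tray above 0.5 N), for 0.2 s.
At the end, for the whole second after the job is handed in: The heaviest dredger (with the full load) is held in the fingers, underside over 9 cm above the worktop, upright within 0.25 rad, at rest; the other two stand on the tray, upright, released; all three lids are fully on (rim 96 to 105 mm above the underside, not askew) (z of lid_a in the frame of dredger_a between 0.096 and 0.105 m and angle between the z axis of lid_a and the z axis of dredger_a, either way round below 0.15 rad and z of lid_b in the frame of dredger_b between 0.096 and 0.105 m and angle between the z axis of lid_b and the z axis of dredger_b, either way round below 0.15 rad and z of lid_c in the frame of dredger_c between 0.096 and 0.105 m and angle between the z axis of lid_c and the z axis of dredger_c, either way round below 0.15 rad and ((height (world z) of dredger_a above 0.09 m and angle between dredger_a's own z axis and vertical below 0.25 rad and contact force between dredger_a and the fingers above 1 N and horizontal distance between load_full_c0 and dredger_a below 0.03 m and linear speed of dredger_a below 0.03 m/s) or (height (world z) of dredger_b above 0.09 m and angle between dredger_b's own z axis and vertical below 0.25 rad and contact force between dredger_b and the fingers above 1 N and horizontal distance between load_full_c0 and dredger_b below 0.03 m and linear speed of dredger_b below 0.03 m/s) or (height (world z) of dredger_c above 0.09 m and angle between dredger_c's own z axis and vertical below 0.25 rad and contact force between dredger_c and the fingers above 1 N and horizontal distance between load_full_c0 and dredger_c below 0.03 m and linear speed of dredger_c below 0.03 m/s)) and ((height (world z) of dredger_a above 0.09 m and angle between dredger_a's own z axis and vertical below 0.25 rad and contact force between dredger_a and the fingers above 1 N and horizontal distance between load_full_c0 and dredger_a below 0.03 m and linear speed of dredger_a below 0.03 m/s) or (contact force between dredger_a and tray above 1 N and angle between dredger_a's own z axis and vertical below 0.1 rad and contact force between dredger_a and the fingers below 0.2 N and linear speed of dredger_a below 0.02 m/s)) and ((height (world z) of dredger_b above 0.09 m and angle between dredger_b's own z axis and vertical below 0.25 rad and contact force between dredger_b and the fingers above 1 N and horizontal distance between load_full_c0 and dredger_b below 0.03 m and linear speed of dredger_b below 0.03 m/s) or (contact force between dredger_b and tray above 1 N and angle between dredger_b's own z axis and vertical below 0.1 rad and contact force between dredger_b and the fingers below 0.2 N and linear speed of dredger_b below 0.02 m/s)) and ((height (world z) of dredger_c above 0.09 m and angle between dredger_c's own z axis and vertical below 0.25 rad and contact force between dredger_c and the fingers above 1 N and horizontal distance between load_full_c0 and dredger_c below 0.03 m and linear speed of dredger_c below 0.03 m/s) or (contact force between dredger_c and tray above 1 N and angle between dredger_c's own z axis and vertical below 0.1 rad and contact force between dredger_c and the fingers below 0.2 N and linear speed of dredger_c below 0.02 m/s))); the arm keeps its last pose, push and grip.
It fails at once if the open dredger is lifted before its lid is on (height (world z) of dredger_a above 0.02 m and not (z of lid_a in the frame of dredger_a between 0.096 and 0.105 m and angle between the z axis of lid_a and the z axis of dredger_a, either way round below 0.15 rad)).
It fails at once if a dredger is knocked over (angle between any of dredger_a, dredger_b, dredger_c's own z axis and vertical above 0.6 rad).
It fails at once if a bystander is pushed away (distance of any of timer, mise_bowl, sauce_pan, mill from where it was at the start of the episode above 0.04 m).
It also fails if it takes over 72 s, if anything falls off the work surface, if the arm or the gripper's body presses on something with over 40 N, if the wrist force passes 120 N, or if a joint passes its speed limit or range.

## Working session

There is one attempt and no reset: what is moved stays moved. The work goes in short steps, Python scripts to look and compute and a tool call to move; the robot and the scene stay as the last step left them, time stands still between calls to the robot, and variables do not carry over. Pictures are saved under pics/ and viewed, and the job is handed in when it is done.

Besides the shell and the picture viewer there is one more tool, called by a JSON object that holds its "api" and its "payload", one argument or row to a line. arm_command: Moves the arm, as the interface text tells. Scaled input: -1 to 1 covers 75 cm each way for a shift and 45 degrees each way for a turn. Its arguments: {"type":"object","properties":{"deltas":{"type":"array"},"newtons":{"type":"number"}},"required":["deltas"]}

```bash
ls; mkdir -p pics; cat > h.py <<'E'
import numpy as np, cv2
from plant import arm
def P(ci):
    f=384/2/np.tan(np.radians(ci["fov_y"])/2); return f
def ray(ci,u,v):
    f=P(ci); a=np.array([(u-ci["cx"])/f,(v-ci["cy"])/f]); 
    s=a.copy()
    for _ in range(30): s=a/(1+ci["k1"]*(s@s))
    T=np.array(ci["world_from_camera"]); d=T[:3,:3]@np.array([s[0],-s[1],-1]); return T[:3,3],d
def onplane(ci,u,v,z):
    o,d=ray(ci,u,v); return o+d*(z-o[2])/d[2]
def pt(ci,u,v,dep):
    o,d=ray(ci,u,v); return o+d*dep
def proj(ci,p):
    T=np.array(ci["world_from_camera"]); c=T[:3,:3].T@(np.array(p)-T[:3,3]); s=np.array([c[0],-c[1]])/-c[2]
    s=s*(1+ci["k1"]*(s@s)); return s*P(ci)+[ci["cx"],ci["cy"]]
E
python3 - <<'E'
from h import *
for n in("top","scene"):
    im,d=arm.get_image(n); cv2.imwrite(f"pics/{n}0.png",cv2.resize(im,None,fx=1.5,fy=1.5)); np.savez(f"{n}0.npz",im=im,d=d); print(arm.camera_info(n))
s=arm.observe(); print(s); print(arm.pinch_z)
E
```

```text
pics
{'fov_y': 45.04113222372056, 'cx': 263.67639522703564, 'cy': 201.10476707261012, 'k1': 0.06081906012067713, 'world_from_camera': array([[-0.15136951,  0.85548041, -0.49521767, -0.45497113],
       [-0.98842656, -0.13607003,  0.06706626,  0.12512583],
       [-0.01001041,  0.49963809,  0.86617641,  1.85011215],
       [ 0.        ,  0.        ,  0.        ,  1.        ]])}
{'fov_y': 47.57645657321197, 'cx': 249.77610548230325, 'cy': 188.5159735517691, 'k1': 0.016223821838852247, 'world_from_camera': array([[ 0.61402371,  0.481158  , -0.62566913, -0.46973675],
       [-0.78925343,  0.38167344, -0.48104513, -0.75293759],
       [ 0.00734258,  0.78918462,  0.61411214,  1.05757147],
       [ 0.        ,  0.        ,  0.        ,  1.        ]])}
{'clock': 0.1, 'qpos': array([ 1.23749359,  0.41787871, -0.010316  ,  1.61409725,  0.00470864,
        1.11067098, -0.05299935]), 'joint_velocities': array([-6.33183947e-04,  5.28315482e-04, -1.80098252e-03, -5.95889748e-04,
        2.08464850e-03,  8.67927193e-04, -2.24589533e-05]), 'joint_torque': array([ 2.31308091e-03, -8.52580690e+01,  6.40076213e-01, -4.26694143e+01,
       -4.90181660e-02,  1.64773164e-02,  1.17444706e-04]), 'eef_pos': array([ 0.17970235, -0.59827319,  0.20491701]), 'eef_rot': array([[-3.76813708e-04,  2.87702295e-01, -9.57719817e-01],
       [ 9.59290812e-04, -9.57719340e-01, -2.87702529e-01],
       [-9.99999469e-01, -1.02714208e-03,  8.48916077e-05]]), 'force': array([ 0.73193248, -0.19397106,  0.19019667]), 'moment': array([ 0.02630522, -0.04989008, -0.0237685 ]), 'width': 0.09421851803256082}
-0.0188
```

View pics/top0.png

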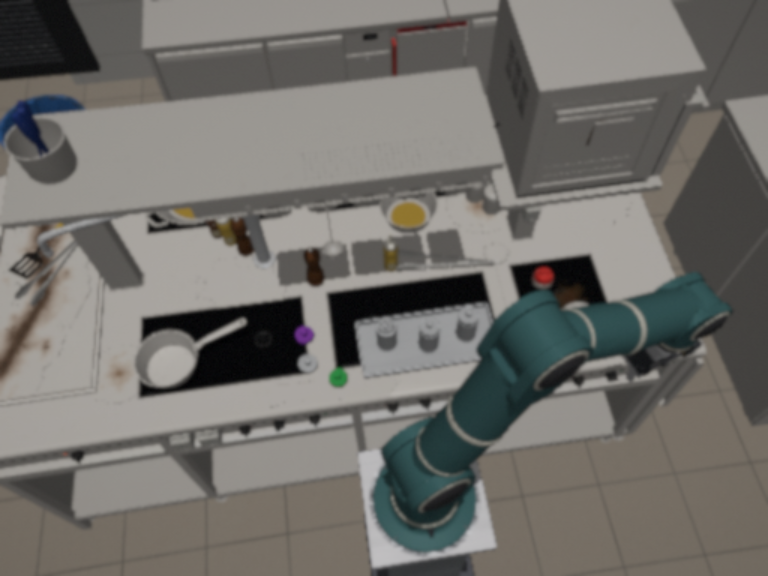

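View pics/scene0.png

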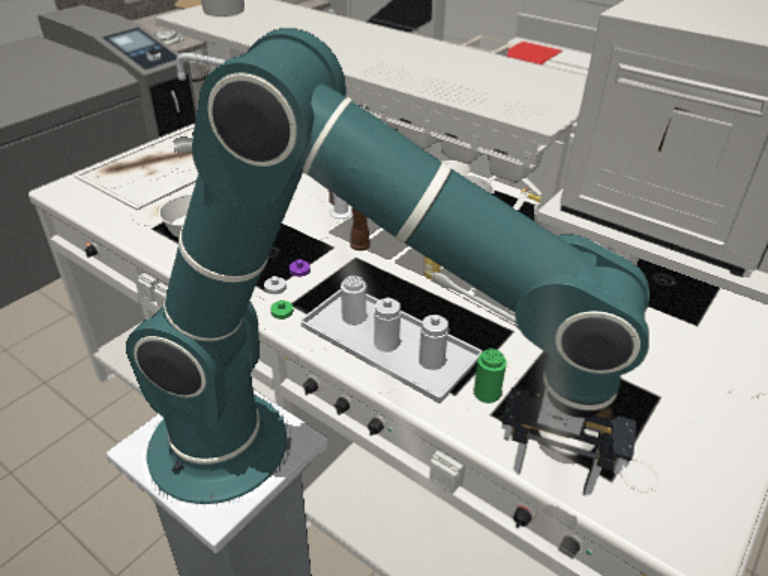

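The top view shows the loose steel lid at about (307,363), with the purple and green decoys beside it. The open dredger is the leftmost of the row at (387,336). In the scene view the row is at (353,285), (387,322) and (433,340), with the green look-alike at (489,375). Next I'll crop and measure.

```bash
python3 - <<'E'
from h import *
t=np.load("top0.npz"); s=np.load("scene0.npz")
a=cv2.resize(t["im"][190:265,190:345],None,fx=5,fy=5,interpolation=cv2.INTER_CUBIC)
cv2.imwrite("pics/tcrop.png",a)
b=cv2.resize(s["im"][160:290,160:350],None,fx=4,fy=4,interpolation=cv2.INTER_CUBIC)
cv2.imwrite("pics/scrop.png",b)
ci=arm.camera_info("top")
for n,u,v in [("lid",205,242),("A",258,222),("B",286,222),("C",311,214),("mill?",210,180),("timer",362,185)]:
    print(n,t["d"][v,u],pt(ci,u,v,t["d"][v,u]).round(3))
ci=arm.camera_info("scene")
for n,u,v in [("lid",183,191),("A",235,189),("B",258,201),("C",289,216),("green",327,238)]:
    print(n,pt(ci,u,v,s["d"][v,u]).round(3))
E
```

```text
lid 2.0092306 [0.427 0.266 0.024]
A 1.9579029 [0.443 0.03  0.11 ]
B 1.9422103 [ 0.418 -0.086  0.123]
C 1.9638481 [ 0.44  -0.197  0.12 ]
mill? 2.102429 [0.705 0.212 0.079]
timer 2.122567 [ 0.591 -0.471  0.044]
lid [0.419 0.255 0.016]
A [0.457 0.025 0.114]
B [ 0.433 -0.094  0.136]
C [ 0.449 -0.208  0.121]
green [ 0.444 -0.353  0.114]
```

View pics/tcrop.png

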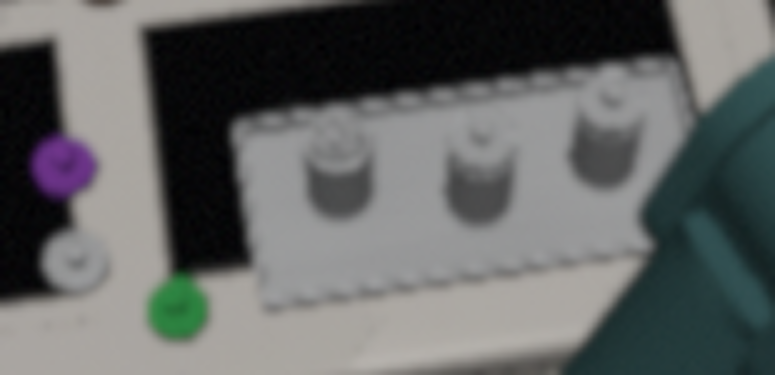

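View pics/scrop.png

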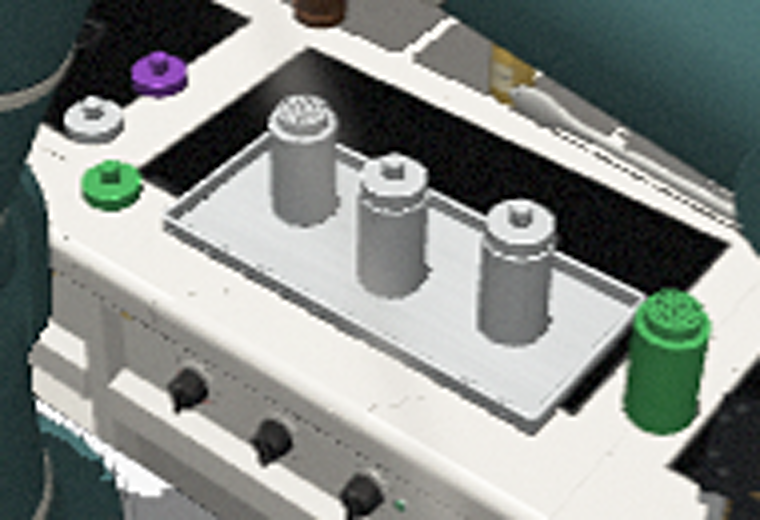

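```bash
cat >> h.py <<'E'
def cloud(n,d):
    ci=arm.camera_info(n); f=P(ci); v,u=np.mgrid[0:384,0:512].astype(float)
    ax=(u-ci["cx"])/f; ay=(v-ci["cy"])/f; sx,sy=ax.copy(),ay.copy()
    for _ in range(20):
        k=1+ci["k1"]*(sx*sx+sy*sy); sx,sy=ax/k,ay/k
    T=np.array(ci["world_from_camera"]); c=np.stack([sx*d,-sy*d,-d],-1)
    w=c@T[:3,:3].T+T[:3,3]; w[d==0]=np.nan; return w
def blob(w,c,r,z0,z1):
    m=(np.hypot(w[...,0]-c[0],w[...,1]-c[1])<r)&(w[...,2]>z0)&(w[...,2]<z1); p=w[m]
    if len(p)<3: return len(p),None,None,None
    return len(p),p.mean(0).round(4),((p.min(0)+p.max(0))/2).round(4),(p.max(0)-p.min(0)).round(4)
def circ(pts):
    A=np.c_[2*pts,np.ones(len(pts))]; s=np.linalg.lstsq(A,(pts**2).sum(1),rcond=None)[0]; return s[:2],np.sqrt(s[2]+s[:2]@s[:2])
E
python3 - <<'E'
from h import *
for n in("scene","top"):
    w=cloud(n,np.load(n+"0.npz")["d"])
    print(n)
    print("table",blob(w,(0.36,0.15),.03,-.1,.1))
    for k,c in dict(lid=(.42,.258),grn=(.38,.2),pur=(.5,.26)).items():
        print(k,"knob",blob(w,c,.05,.024,.05)); print(k,"top",blob(w,c,.05,.009,.021))
    for k,c in dict(A=(.455,.028),B=(.43,-.09),C=(.447,-.2),G=(.44,-.353)).items():
        print(k,"knob",blob(w,c,.05,.126,.15)); print(k,"top",blob(w,c,.05,.108,.124));print(k,"sh",blob(w,c,.05,.099,.106))
    d=np.load(n+"0.npz")["d"]
    # overhead shelf
    for (x0,x1) in [(.3,.5),(.5,.6),(.6,.7),(.7,.8),(.8,.9),(.9,1.)]:
        m=(w[...,0]>x0)&(w[...,0]<x1)&(abs(w[...,1])<.4)&(w[...,2]<1); print(x0,np.nanpercentile(w[m][:,2],[1,50,99]).round(3))
E
```

```text
scene
table (170, array([0.3596, 0.1533, 0.004 ]), array([0.3603, 0.1502, 0.0134]), array([0.0591, 0.0575, 0.0394]))
lid knob (17, array([0.4279, 0.2656, 0.0312]), array([0.4281, 0.2659, 0.0299]), array([0.0171, 0.0204, 0.0105]))
lid top (99, array([0.4249, 0.2628, 0.0143]), array([0.4295, 0.2666, 0.0144]), array([0.0582, 0.0593, 0.0103]))
grn knob (21, array([0.3688, 0.1844, 0.0307]), array([0.3693, 0.1879, 0.0307]), array([0.0173, 0.0211, 0.0117]))
grn top (107, array([0.3668, 0.1826, 0.0141]), array([0.3707, 0.185 , 0.0144]), array([0.0576, 0.0561, 0.0101]))
pur knob (18, array([0.5216, 0.267 , 0.0309]), array([0.5214, 0.269 , 0.0306]), array([0.0166, 0.0201, 0.0111]))
pur top (86, array([0.5153, 0.2645, 0.0142]), array([0.5006, 0.2681, 0.0148]), array([0.0966, 0.0542, 0.0113]))
A knob (0, None, None, None)
A top (97, array([0.4617, 0.0288, 0.1145]), array([0.4646, 0.0304, 0.1152]), array([0.0462, 0.0461, 0.0126]))
A sh (52, array([0.4541, 0.0212, 0.1024]), array([0.4611, 0.0301, 0.1023]), array([0.0523, 0.0566, 0.0065]))
B knob (25, array([ 0.4359, -0.0915,  0.1345]), array([ 0.4
[... 2340 characters left out ...]
 array([ 0.4239, -0.0849,  0.1018]), array([ 0.4305, -0.0897,  0.1025]), array([0.039 , 0.056 , 0.0065]))
C knob (21, array([ 0.4562, -0.2042,  0.1344]), array([ 0.4555, -0.2082,  0.1361]), array([0.0479, 0.0295, 0.0181]))
C top (108, array([ 0.4547, -0.2033,  0.1171]), array([ 0.4566, -0.2038,  0.1162]), array([0.0624, 0.0557, 0.0155]))
C sh (16, array([ 0.4408, -0.202 ,  0.1032]), array([ 0.4446, -0.2035,  0.1029]), array([0.0293, 0.0562, 0.0058]))
G knob (0, None, None, None)
G top (0, None, None, None)
G sh (0, None, None, None)
0.3 [-0.855 -0.001  0.122]
0.5 [-0.01   0.002  0.027]
0.6 [-0.009  0.44   0.746]
0.7 [-0.009  0.509  0.749]
0.8 [-0.009  0.509  0.748]
0.9 [-0.008  0.509  0.748]
```

```bash
python3 - <<'E'
from h import *
for n in("scene","top"):
    w=cloud(n,np.load(n+"0.npz")["d"]); 
    m=(w[...,2]>.42)&(w[...,2]<.75)&(w[...,0]>.45)
    for y0,y1 in((-.6,-.4),(-.4,-.2),(-.2,0),(0,.2),(.2,.5)):
        q=w[m&(w[...,1]>y0)&(w[...,1]<y1)]
        print(n,y0,len(q), q[:,0].min().round(3) if len(q) else '', q[:,2].mean().round(3) if len(q) else '')
w=cloud("top",np.load("top0.npz")["d"])
for u,v in((163,215),(150,222),(130,232)): print(w[v,u])
s=np.load("scene0.npz")["im"][125:235,60:190]
cv2.imwrite("pics/l.png",cv2.resize(s,None,fx=5,fy=5,interpolation=cv2.INTER_CUBIC))
E
```

```text
scene -0.6 12097 0.644 0.62
scene -0.4 4266 0.645 0.557
scene -0.2 3596 0.655 0.494
scene 0 2878 0.655 0.496
scene 0.2 1589 0.658 0.508
top -0.6 6237 0.646 0.666
top -0.4 5880 0.646 0.583
top -0.2 4020 0.658 0.505
top 0 4133 0.651 0.505
top 0.2 6365 0.658 0.505
[0.5668625  0.43279416 0.06252829]
[0.5459205  0.49158855 0.053806  ]
[0.51405074 0.57917557 0.04750312]
```

{"api": "arm_command", "payload": {
  "deltas": [
    [[0.36,0.33,0.08],[0,0,1],1],
    [[0.36,0.33,0.08],[0,0,1],1],
    [[0.36,0.33,0.08],[0,0,1],1],
    [[0.36,0.33,0.08],[0,0,1],1],
    [[0.36,0.33,0.08],[0,0,1],1],
    [[0.36,0.33,0.08],[0,0,1],1],
    [[0.36,0.33,0.08],[0,0,1],1],
    [[0.36,0.33,0.08],[0,0,1],1]
  ]
}}

```text
clock: 0.77
eef_pos: [0.4231, -0.3744, 0.2591]
eef_rot: [[-0.001, 0.882, -0.471], [0.001, -0.471, -0.882], [-1.0, -0.001, 0.0]]
force: [0.5, -0.9, -0.3]
width: 0.0941
```

{"api": "arm_command", "payload": {
  "deltas": [
    [[0,0.45,0],[0,0,0.625],1],
    [[0,0.45,0],[0,0,0.625],1],
    [[0,0.45,0],[0,0,0.625],1],
    [[0,0.45,0],[0,0,0.625],1],
    [[0,0.45,0],[0,0,0.625],1],
    [[0,0.45,0],[0,0,0.625],1],
    [[0,0.45,0],[0,0,0.625],1],
    [[0,0.45,0],[0,0,0.625],1]
  ]
}}

```text
clock: 1.43
eef_pos: [0.4224, -0.0409, 0.2591]
eef_rot: [[-0.001, 1.0, -0.0], [-0.001, -0.0, -1.0], [-1.0, -0.001, 0.001]]
force: [1.5, -0.4, 0.4]
width: 0.094
```

{"api": "arm_command", "payload": {
  "deltas": [
    [[0,0.42,0],[0,0,0],0.3],
    [[0,0.42,0],[0,0,0],0.3],
    [[0,0.42,0],[0,0,0],0.3],
    [[0,0.42,0],[0,0,0],0.3],
    [[0,0.42,0],[0,0,0],0.3],
    [[0,0.42,0],[0,0,0],0.3],
    [[0,0.42,0],[0,0,0],0.3],
    [[0,0.42,0],[0,0,0],0.3]
  ]
}}

```text
clock: 2.1
eef_pos: [0.4214, 0.2779, 0.2591]
eef_rot: [[-0.001, 1.0, 0.002], [0.0, 0.002, -1.0], [-1.0, -0.001, -0.0]]
force: [-0.3, -0.2, 0.3]
width: 0.0615
```

{"api": "arm_command", "payload": {
  "deltas": [
    [[0.01,-0.015,-0.05],[0,0,0],0.3],
    [[0.01,-0.015,-0.1],[0,0,0],0.3],
    [[0.01,-0.015,-0.15],[0,0,0],0.3],
    [[0.01,-0.015,-0.2],[0,0,0],0.3],
    [[0.01,-0.015,-0.25],[0,0,0],0.3],
    [[0.01,-0.015,-0.26],[0,0,0],0.3],
    [[0.01,-0.015,-0.26],[0,0,0],0.3],
    [[0.01,-0.015,-0.26],[0,0,0],0.3]
  ]
}}

```text
clock: 2.77
eef_pos: [0.4292, 0.2673, 0.0654]
eef_rot: [[-0.001, 1.0, 0.003], [0.001, 0.003, -1.0], [-1.0, -0.001, -0.001]]
force: [0.3, -0.3, 0.7]
width: 0.0612
```

```bash
python3 - <<'E'
from h import *
print(arm.observe()["eef_pos"])
for n,(x0,x1,y0,y1) in dict(scene=(90,280,120,250),top=(150,290,170,275)).items():
    im,d=arm.get_image(n); np.savez(n+"1.npz",im=im,d=d)
    cv2.imwrite(f"pics/{n}1.png",cv2.resize(im[y0:y1,x0:x1],None,fx=4,fy=4,interpolation=cv2.INTER_CUBIC))
E
```

```text
[0.42920791 0.26731752 0.06540854]
```

View pics/scene1.png

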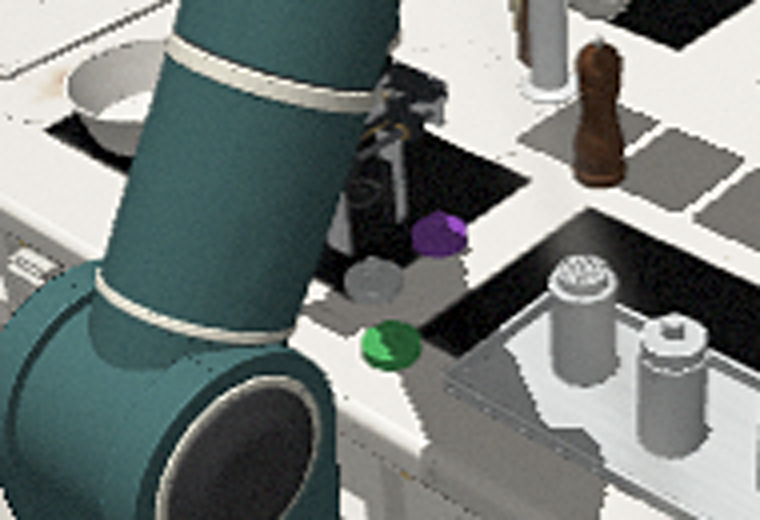

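View pics/top1.png

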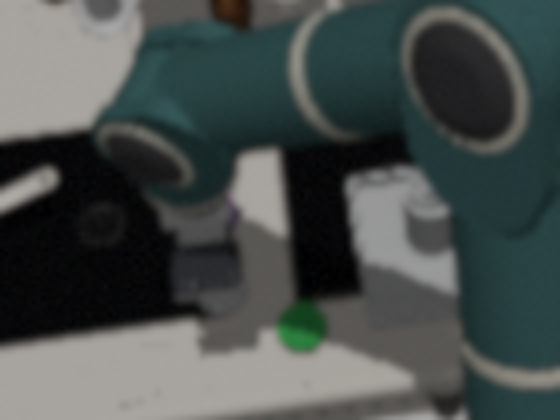

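{"api": "arm_command", "payload": {
  "deltas": [
    [[0,0,-0.02],[0,0,0],0.3],
    [[0,0,-0.04],[0,0,0],0.3],
    [[0,0,-0.055],[0,0,0],0.3],
    [[0,0,-0.06],[0,0,0],0.3],
    [[0,0,-0.06],[0,0,0],0.3],
    [[0,0,-0.06],[0,0,0],0.3],
    [[0,0,-0.06],[0,0,0],0.3],
    [[0,0,-0.06],[0,0,0],0.3]
  ],
  "newtons": 10
}}

```text
clock: 3.53
eef_pos: [0.4304, 0.2676, 0.0219]
eef_rot: [[0.002, 1.0, 0.002], [0.002, 0.002, -1.0], [-1.0, 0.002, -0.002]]
force: [-0.3, 0.7, -0.5]
width: 0.0613
```

{"api": "arm_command", "payload": {
  "deltas": [
    [[0,0,0],[0,0,0],-1],
    [[0,0,0],[0,0,0],-1],
    [[0,0,0],[0,0,0],-1],
    [[0,0,0],[0,0,0],-1],
    [[0,0,0],[0,0,0],-1],
    [[0,0,0],[0,0,0],-1],
    [[0,0,0],[0,0,0],-1],
    [[0,0,0],[0,0,0],-1]
  ]
}}

```text
clock: 4.2
eef_pos: [0.4303, 0.2676, 0.0218]
eef_rot: [[0.002, 1.0, 0.002], [0.002, 0.002, -1.0], [-1.0, 0.002, -0.002]]
force: [-0.7, -0.9, -0.1]
width: 0.0181
```

{"api": "arm_command", "payload": {
  "deltas": [
    [[0,0,0.04],[0,0,0],-1],
    [[0,0,0.09],[0,0,0],-1],
    [[0,0,0.14],[0,0,0],-1],
    [[0,0,0.19],[0,0,0],-1],
    [[0,0,0.24],[0,0,0],-1],
    [[0,-0.02,0.28],[0,0,0],-1],
    [[0.01,-0.06,0.3],[0,0,0],-1],
    [[0.02,-0.11,0.3],[0,0,0],-1]
  ]
}}

```text
clock: 4.87
eef_pos: [0.4461, 0.1866, 0.2502]
eef_rot: [[0.007, 1.0, 0.006], [0.003, 0.006, -1.0], [-1.0, 0.007, -0.003]]
force: [1.0, -0.8, 0.1]
width: 0.018
```

```bash
python3 - <<'E'
from h import *
print(arm.observe()["eef_pos"],arm.observe()["width"])
for n in("scene","top"):
    im,d=arm.get_image(n); np.savez(n+"2.npz",im=im,d=d)
    cv2.imwrite(f"pics/{n}2.png",cv2.resize(im,None,fx=1.5,fy=1.5))
E
```

```text
[0.44607399 0.18655345 0.25020645] 0.017998837845576984
```

View pics/scene2.png

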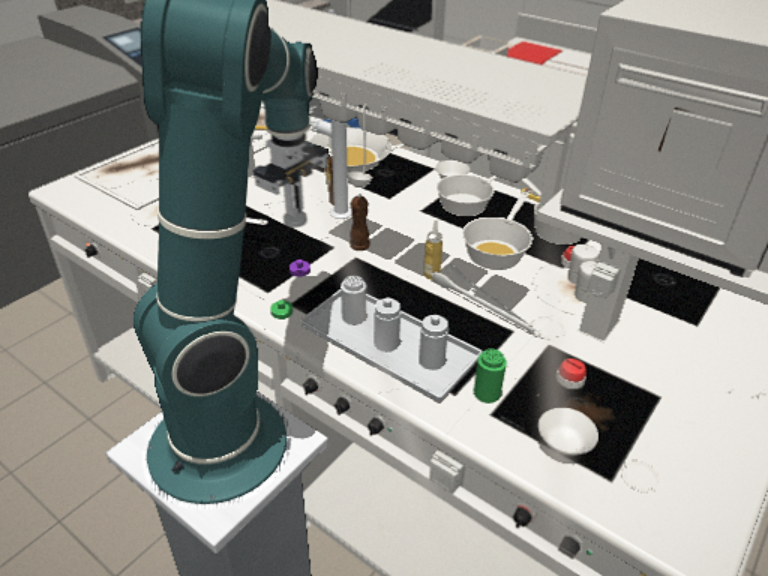

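View pics/top2.png

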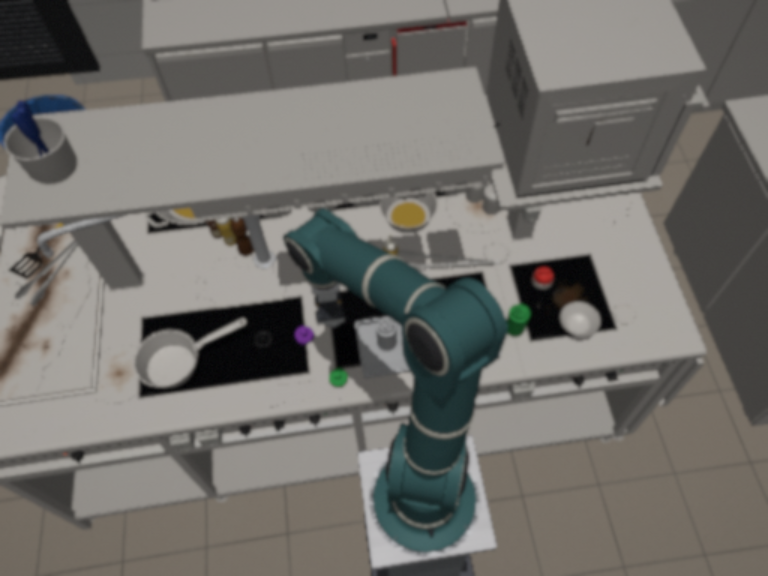

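{"api": "arm_command", "payload": {
  "deltas": [
    [[0.01,-0.05,0],[0,0,0],-1],
    [[0.02,-0.1,0],[0,0,0],-1],
    [[0.024,-0.15,0],[0,0,0],-1],
    [[0.024,-0.19,-0.02],[0,0,0],-1],
    [[0.024,-0.208,-0.05],[0,0,0],-1],
    [[0.024,-0.208,-0.07],[0,0,0],-1],
    [[0.024,-0.208,-0.07],[0,0,0],-1],
    [[0.024,-0.208,-0.07],[0,0,0],-1]
  ]
}}

```text
clock: 5.63
eef_pos: [0.4647, 0.0243, 0.1947]
eef_rot: [[0.002, 1.0, -0.004], [0.0, -0.004, -1.0], [-1.0, 0.002, -0.0]]
force: [1.2, 0.2, 0.6]
width: 0.018
```

```bash
python3 - <<'E'
from h import *
s=arm.observe();print(s["eef_pos"],s["width"],s["eef_rot"])
im,d=arm.get_image("scene"); np.savez("scene3.npz",im=im,d=d)
cv2.imwrite("pics/scene3.png",cv2.resize(im[130:270,170:340],None,fx=4,fy=4,interpolation=cv2.INTER_CUBIC))
im,d=arm.get_image("top"); np.savez("top3.npz",im=im,d=d)
cv2.imwrite("pics/top3.png",cv2.resize(im[150:270,200:350],None,fx=4,fy=4,interpolation=cv2.INTER_CUBIC))
E
```

```text
[0.46466952 0.02432181 0.19468823] 0.017952908884845437 [[ 2.21410026e-03  9.99988153e-01 -4.33493354e-03]
 [ 4.65705250e-04 -4.33597481e-03 -9.99990491e-01]
 [-9.99997440e-01  2.21206040e-03 -4.75300016e-04]]
```

View pics/scene3.png

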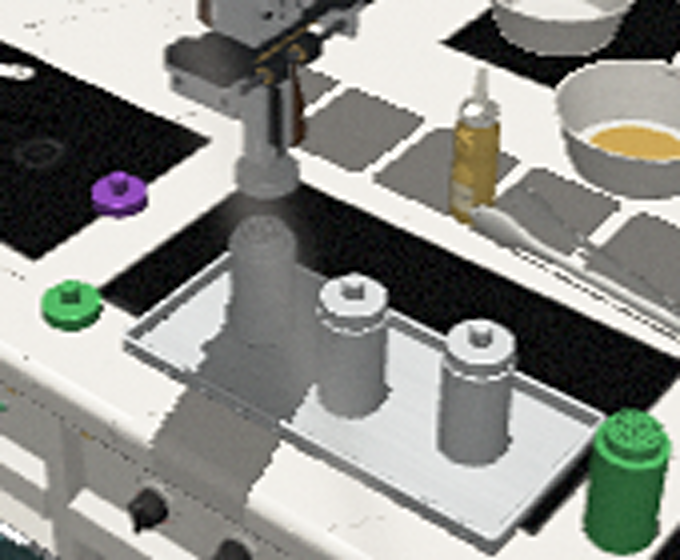

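View pics/top3.png

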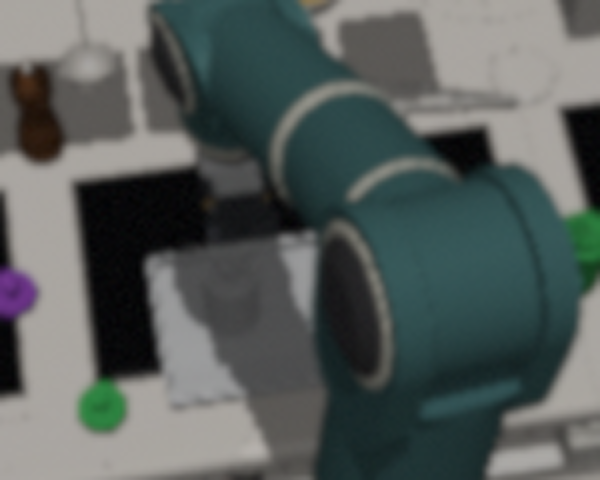

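```bash
cat >> h.py <<'E'
from scipy.optimize import least_squares
def cyl(w,c,r,z0,z1,pad=.012):
    h=np.hypot(w[...,0]-c[0],w[...,1]-c[1]); m=(h<r+pad)&(w[...,2]>z0)&(w[...,2]<z1); p=w[m][:,:2]
    f=least_squares(lambda q:np.hypot(p[:,0]-q[0],p[:,1]-q[1])-r,c,loss="soft_l1",f_scale=.001)
    return len(p),f.x.round(4),np.sqrt(np.mean(f.fun**2)).round(4)
E
python3 - <<'E'
from h import *
for n,k in(("scene",0),("scene",2),("scene",3),("top",0)):
    w=cloud(n,np.load(f"{n}{k}.npz")["d"])
    for nm,c in dict(A=(.4635,.0305),B=(.436,-.09),C=(.4545,-.205)).items():
        try: print(n,k,nm,cyl(w,c,.030,.04,.098))
        except Exception as e: print(e)
    if k==3: print("lid",cyl(w,(.4647,.0243),.028,.174,.187))
# silhouette columns
im=np.load("scene3.npz")["im"]; ci=arm.camera_info("scene")
for c in [(.4635,.0305),(.4647,.0243)]: print(proj(ci,[*c,.05]),proj(ci,[*c,.18]))
for r in (171,174,175,176,177): print(r,im[r,224:252].mean(1).astype(int))
for r in (195,200,205,208): print(r,im[r,220:252].mean(1).astype(int))
E
```

```text
scene 0 A (209, array([0.465 , 0.0321]), np.float64(0.0022))
scene 0 B (229, array([ 0.4396, -0.0881]), np.float64(0.002))
scene 0 C (228, array([ 0.4569, -0.2039]), np.float64(0.0018))
scene 2 A (217, array([0.4647, 0.0325]), np.float64(0.0023))
scene 2 B (224, array([ 0.4392, -0.0882]), np.float64(0.0019))
scene 2 C (225, array([ 0.457 , -0.2042]), np.float64(0.0017))
scene 3 A (209, array([0.465 , 0.0323]), np.float64(0.002))
scene 3 B (222, array([ 0.4393, -0.0882]), np.float64(0.0021))
scene 3 C (233, array([ 0.4571, -0.204 ]), np.float64(0.002))
lid (77, array([0.4654, 0.0264]), np.float64(0.0067))
top 0 A (91, array([0.467 , 0.0306]), np.float64(0.0023))
top 0 B (80, array([ 0.4417, -0.0893]), np.float64(0.0019))
top 0 C (83, array([ 0.4594, -0.2051]), np.float64(0.002))
[235.24342704 201.50678664] [234.74689976 172.40025975]
[236.77770644 202.0191718 ] [236.36228863 172.89670615]
171 [235 231 231 233 192 131 114 123 119 116 115 122 124 108 103 105 111 107
 105 100 160 235 240 238 238 240 239 242]
174 [236 234 233 234 195 123 117 122 121 122 118 114 111 112 113 108 107 106
 11
[... 235 characters left out ...]
 110 101  60  16  20  95 203 246 248 242]
177 [235 236 239 243 208 122 115 124 126 123 126 120 122 121 119 116 116 109
 112  74  29  15   8   4  23  94 201 247]
195 [ 12  11   1 176 216 143  95  94  98 105 113 113 122 125 133 126 133 129
 133 125 120 118 114 103  71  57  46  36  32  23  19   5]
200 [ 96  95  92 212 230 226 230 182 117 100 110 113 112 114 120 122 123 125
 125 124 125 122 118 113 118 117 114 112 109 100 104 108]
205 [223 222 221 222 225 226 234 146  92 104 107 111 113 114 116 119 120 126
 123 121 125 125 117 118 119 121 115 118 108 103 138 207]
208 [226 223 226 225 224 229 150  90  98 103 104 110 114 113 113 117 114 118
 122 122 121 121 118 117 121 122 121 119 113 150 124 105]
```

```bash
python3 - <<'E'
from h import *
ci=arm.camera_info("scene")
def edges(a,x0,x1,thr=None):
    g=np.gradient(cv2.GaussianBlur(a.astype(np.float32)[None],(3,1),0)[0]); return g
for k in (0,2):
    im=np.load(f"scene{k}.npz")["im"].astype(float).mean(2)
    for r in (192,196,200,204,208,211): print(k,r,im[r,222:256].astype(int))
E
```

```text
0 192 [ 12   3  20  15  21 130 224 234 174 119 125 125 138 130 126 136 127 118
 156 211 233 153  72  42  40  33  27  28  22  23   6  23  13  16]
0 196 [239 203 119  92  99 100 110 119 109 112 115 122 128 127 131 125 126 122
 124 126 117 122 238 185  78  37  34  30  25  13  25  16  13  16]
0 200 [ 93 211 232 228 229 188 123 113 118 120 124 125 127 134 134 133 130 134
 131 128 122 127 187 143 116 114 118 108 107 182 244 238 232 192]
0 204 [225 224 223 225 228 186 124 110 114 123 121 124 126 129 130 132 131 129
 132 131 121 127 198 219 215 213 215 219 228 224 218 218 222 227]
0 208 [225 223 224 223 227 180 117 111 121 119 124 123 130 126 126 130 129 129
 134 129 127 118 198 218 211 218 220 195 133 101 101 117 219 233]
0 211 [225 223 224 222 225 209 134 107 117 120 124 125 127 123 123 129 129 129
 128 129 125 121 120 197 215 212 221 159 118 143 175 131 114 113]
2 192 [  1   6   9   5  19 133 223 231 168 117 125 122 133 128 128 135 127 120
 155 214 232 153  70  46  41  34  29  18  23  19  15  17   5  14]
2 196 [233 199 118  95  99  96 108 115 111 110 112 121 127 125 130 124 125 124
 122 122 117 123 240 185  81  41  34  28  21  22  28  21  14   4]
2 200 [ 92 211 232 227 229 185 125 114 121 124 120 126 127 128 131 132 129 129
 128 127 120 126 186 142 115 118 115 108 108 179 244 237 233 191]
2 204 [227 225 223 223 229 186 121 111 120 118 123 120 127 127 130 128 127 129
 127 128 119 128 198 217 215 217 217 221 231 220 218 221 222 226]
2 208 [226 223 221 225 227 179 120 110 118 120 121 121 123 123 123 126 126 124
 127 128 125 115 200 218 214 217 220 193 132 103 102 113 222 233]
2 211 [226 223 224 224 226 206 135 110 117 123 119 123 122 126 123 124 124 124
 125 128 121 119 117 195 214 214 216 159 115 143 175 131 118 116]
```

{"api": "arm_command", "payload": {
  "deltas": [
    [[0,0.008,0],[0,0,0],-1],
    [[0,0.008,-0.02],[0,0,0],-1],
    [[0,0.008,-0.04],[0,0,0],-1],
    [[0,0.008,-0.06],[0,0,0],-1],
    [[0,0.008,-0.065],[0,0,0],-1],
    [[0,0.008,-0.067],[0,0,0],-1],
    [[0,0.008,-0.067],[0,0,0],-1],
    [[0,0.008,-0.067],[0,0,0],-1]
  ]
}}

```text
clock: 6.4
eef_pos: [0.4659, 0.0309, 0.1463]
eef_rot: [[0.006, 1.0, -0.003], [-0.0, -0.003, -1.0], [-1.0, 0.006, 0.0]]
force: [-0.6, -0.5, 0.3]
width: 0.0178
```

```bash
python3 - <<'E'
from h import *
s=arm.observe();print(s["eef_pos"],s["width"],s["force"])
im,d=arm.get_image("scene"); np.savez("scene4.npz",im=im,d=d)
cv2.imwrite("pics/scene4.png",cv2.resize(im[150:220,190:280],None,fx=8,fy=8,interpolation=cv2.INTER_CUBIC))
g=im.astype(float).mean(2)
for r in range(178,194,2): print(r,g[r,222:256].astype(int))
E
```

```text
[0.46591346 0.03094091 0.14632304] 0.017841411557498056 [-0.63425384 -0.53467871  0.25178652]
178 [237 238 239 241 208 135  78  71 118 132 134 131 129 126 117 119  75  92
  98  55  27  29  21  23  18   4  10   8  18  88 199 246 249 242]
180 [243 234 180  93  48  51  87 117 121 129 131 141 131 124 121 112 114 112
 112 109 142  86  23  21  21  24  11  12  18  16   6  11  18  52]
182 [112  29  25  35  46  65 108 117 119 118 114 118 121 128 124 118 118 113
 112 110 113  76  33  25  22  12  10   4  17  13  14  14  14  15]
184 [ 16  27  30  38  34  60  98 117 116 120 118 119 120 116 120 116 118 113
 112 111 103  72  44  26  26  28  21  20  11  21  20  13  13  10]
186 [ 16  23  34  32  36  41  96 109 108 118 123 130 130 127 126 127 127 125
 114 110 108  65  41  34  24  22  17  17  16  20  18  20  16   2]
188 [ 14  18  19  32  27  41 104 112 116 119 122 124 123 121 123 126 122 119
 121 111 115  73  36  33  36  23  22  18  25   9  17  20  10  15]
190 [ 12  13  20  29  18  77 106 111 116 116 107 111 110 116 109 122 127 125
 118 112 117 103  61  38  36  26  27  14  21   9  19  11  15  15]
192 [ 20  12  22  13  29  90 107 111 111 116 122 122 122 125 128 125 124 119
 118 119 119 102  62  44  39  35  28  22  23  27  10  12  15  20]
```

View pics/scene4.png

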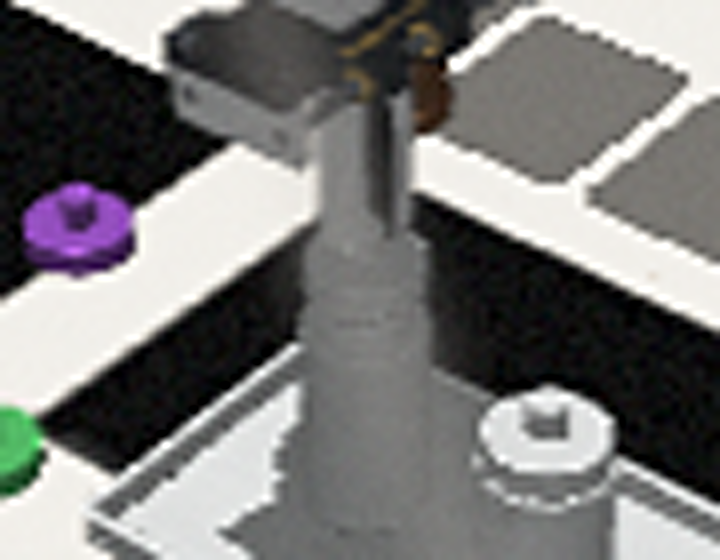

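{"api": "arm_command", "payload": {
  "deltas": [
    [[-0.001,-0.001,-0.003],[0,0,0],-1],
    [[-0.001,-0.001,-0.006],[0,0,0],-1],
    [[-0.001,-0.001,-0.009],[0,0,0],-1],
    [[-0.001,-0.001,-0.012],[0,0,0],-1],
    [[-0.001,-0.001,-0.014],[0,0,0],-1],
    [[-0.001,-0.001,-0.016],[0,0,0],-1],
    [[-0.001,-0.001,-0.016],[0,0,0],-1],
    [[-0.001,-0.001,-0.016],[0,0,0],-1]
  ]
}}

```text
clock: 7.12
eef_pos: [0.4652, 0.0301, 0.1342]
eef_rot: [[0.006, 1.0, -0.004], [-0.0, -0.004, -1.0], [-1.0, 0.006, -0.0]]
force: [0.2, 1.1, 0.1]
width: 0.0178
```

{"api": "arm_command", "payload": {
  "deltas": [
    [[0,0,-0.003],[0,0,0],-1],
    [[0,0,-0.006],[0,0,0],-1],
    [[0,0,-0.008],[0,0,0],-1],
    [[0,0,-0.01],[0,0,0],-1],
    [[0,0,-0.011],[0,0,0],-1],
    [[0,0,-0.012],[0,0,0],-1],
    [[0,0,-0.012],[0,0,0],-1],
    [[0,0,-0.012],[0,0,0],-1]
  ]
}}

```text
clock: 7.78
eef_pos: [0.4654, 0.0302, 0.1256]
eef_rot: [[0.006, 1.0, -0.003], [-0.0, -0.003, -1.0], [-1.0, 0.006, 0.0]]
force: [-2.3, -0.5, 7.7]
width: 0.0178
```

{"api": "arm_command", "payload": {
  "deltas": [
    [[0,0,0],[0,0,0],-0.2],
    [[0,0,0],[0,0,0],-0.2],
    [[0,0,0],[0,0,0],-0.2],
    [[0,0,0],[0,0,0],-0.2],
    [[0,0,0],[0,0,0],-0.2],
    [[0,0,0.03],[0,0,0],-0.2],
    [[0,0,0.07],[0,0,0],-0.2],
    [[0,0,0.11],[0,0,0],0.2]
  ]
}}

```text
clock: 8.45
eef_pos: [0.4648, 0.0305, 0.2088]
eef_rot: [[0.004, 1.0, -0.003], [0.001, -0.003, -1.0], [-1.0, 0.004, -0.001]]
force: [0.7, -0.5, 0.5]
width: 0.0415
```

```bash
python3 - <<'E'
from h import *
s=arm.observe();print(s["eef_pos"],s["width"],s["force"])
im,d=arm.get_image("scene"); np.savez("scene5.npz",im=im,d=d)
cv2.imwrite("pics/scene5.png",cv2.resize(im[150:250,190:320],None,fx=6,fy=6,interpolation=cv2.INTER_CUBIC))
w=cloud("scene",d)
for k,c in dict(A=(.465,.030),B=(.437,-.09),C=(.455,-.205)).items():
        print(k,"knob",blob(w,c,.05,.127,.145)); print(k,"top",blob(w,c,.05,.108,.124))
E
```

```text
[0.46482863 0.03049699 0.2087596 ] 0.04148237540110645 [ 0.74509302 -0.45224437  0.48597511]
A knob (22, array([0.4616, 0.0282, 0.135 ]), array([0.4619, 0.0292, 0.134 ]), array([0.0192, 0.0151, 0.0107]))
A top (125, array([0.4583, 0.0252, 0.1175]), array([0.4642, 0.0293, 0.1161]), array([0.061 , 0.0541, 0.0148]))
B knob (22, array([ 0.4368, -0.0908,  0.135 ]), array([ 0.4371, -0.0896,  0.1337]), array([0.0153, 0.0157, 0.0134]))
B top (141, array([ 0.432 , -0.0928,  0.1178]), array([ 0.4364, -0.0886,  0.1156]), array([0.0554, 0.0555, 0.0152]))
C knob (27, array([ 0.4532, -0.2063,  0.1339]), array([ 0.4544, -0.2048,  0.1335]), array([0.019 , 0.0179, 0.0128]))
C top (158, array([ 0.4489, -0.2085,  0.1175]), array([ 0.4541, -0.2052,  0.1157]), array([0.06  , 0.0577, 0.0149]))
```

View pics/scene5.png

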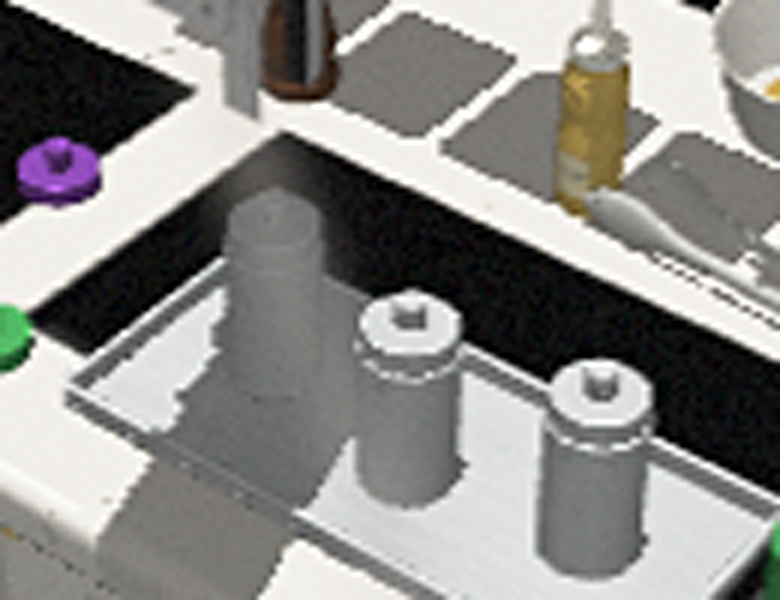

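{"api": "arm_command", "payload": {
  "deltas": [
    [[0,0,0],[0,0,0],1],
    [[0,0,0],[0,0,0],1],
    [[0,0,0],[0,0,0],1],
    [[0,0,0],[0,0,0],1],
    [[0,0,0],[0,0,0],1],
    [[0,0,0],[0,0,0],1],
    [[0,0,-0.03],[0,0,0],1],
    [[0,0,-0.06],[0,0,0],1]
  ],
  "newtons": 35
}}

```text
clock: 9.17
eef_pos: [0.4678, 0.031, 0.1689]
eef_rot: [[0.013, 1.0, -0.003], [-0.0, -0.003, -1.0], [-1.0, 0.013, 0.0]]
force: [0.7, -0.4, -0.0]
width: 0.0936
```

{"api": "arm_command", "payload": {
  "deltas": [
    [[-0.003,0,-0.02],[0,0,0],1],
    [[-0.003,0,-0.05],[0,0,0],1],
    [[-0.003,0,-0.08],[0,0,0],1],
    [[-0.003,0,-0.11],[0,0,0],1],
    [[-0.003,0,-0.13],[0,0,0],1],
    [[-0.003,0,-0.145],[0,0,0],1],
    [[-0.003,0,-0.145],[0,0,0],1],
    [[-0.003,0,-0.145],[0,0,0],1]
  ]
}}

```text
clock: 9.83
eef_pos: [0.4654, 0.0313, 0.0601]
eef_rot: [[0.012, 1.0, -0.002], [-0.0, -0.002, -1.0], [-1.0, 0.012, 0.0]]
force: [0.8, 0.1, 0.4]
width: 0.0935
```

{"api": "arm_command", "payload": {
  "deltas": [
    [[0,0,0],[0,0,0],-1],
    [[0,0,0],[0,0,0],-1],
    [[0,0,0],[0,0,0],-1],
    [[0,0,0],[0,0,0],-1],
    [[0,0,0],[0,0,0],-1],
    [[0,0,0],[0,0,0],-1],
    [[0,0,0],[0,0,0],-1],
    [[0,0,0],[0,0,0],-1]
  ],
  "newtons": 35
}}

```text
clock: 10.5
eef_pos: [0.4655, 0.0313, 0.0604]
eef_rot: [[0.012, 1.0, -0.002], [-0.0, -0.002, -1.0], [-1.0, 0.012, 0.0]]
force: [-2.3, -1.1, 6.4]
width: 0.0594
```

{"api": "arm_command", "payload": {
  "deltas": [
    [[0,0,0.005],[0,0,0],-1],
    [[0,0,0.015],[0,0,0],-1],
    [[0,0,0.03],[0,0,0],-1],
    [[0,0,0.04],[0,0,0],-1],
    [[0,0,0.04],[0,0,0],-1],
    [[0,0,0.04],[0,0,0],-1],
    [[0,0,0.04],[0,0,0],-1],
    [[0,0,0.04],[0,0,0],-1]
  ]
}}

```text
clock: 11.17
eef_pos: [0.4653, 0.0311, 0.0901]
eef_rot: [[0.012, 1.0, -0.002], [-0.0, -0.002, -1.0], [-1.0, 0.012, 0.0]]
force: [0.4, 0.9, -2.4]
width: 0.0594
```

```bash
cat > heft.py <<'E'
from h import *
import sys
F=[];T=[];M=[]
for i in range(12):
    im,d=arm.get_image("scene"); s=arm.observe(); F.append(s["force"]);T.append(s["joint_torque"]);M.append(s["moment"])
F=np.array(F);T=np.array(T)
print("F",F.mean(0).round(2),F.std(0).round(2),"T",T.mean(0).round(2),T.std(0).round(2)); print(s["clock"],s["eef_pos"],s["width"])
cv2.imwrite(f"pics/{sys.argv[1]}.png",cv2.resize(im[140:280,180:340],None,fx=4.5,fy=4.2,interpolation=cv2.INTER_CUBIC)); np.savez(sys.argv[1]+".npz",im=im,d=d)
E
python3 heft.py heftA
```

```text
F [-0.17  0.12 -2.53] [0.42 0.48 0.45] T [ 2.000e-02 -6.093e+01 -9.620e+00 -3.290e+01 -2.000e-02 -7.000e-02
 -0.000e+00] [0.05 0.14 0.01 0.02 0.   0.   0.  ]
11.7667 [0.46550701 0.03124054 0.09034213] 0.05947794983426015
```

View pics/heftA.png

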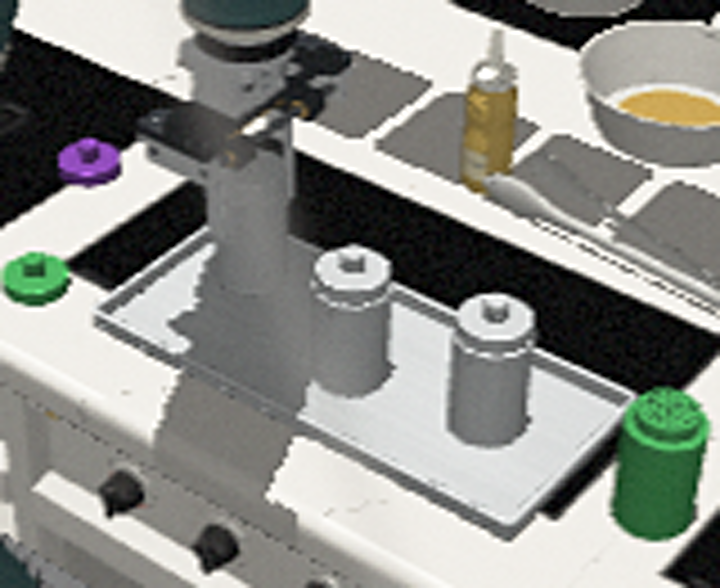

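{"api": "arm_command", "payload": {
  "deltas": [
    [[0,0,-0.01],[0,0,0],-1],
    [[0,0,-0.02],[0,0,0],-1],
    [[0,0,-0.03],[0,0,0],-1],
    [[0,0,-0.036],[0,0,0],-1],
    [[0,0,-0.039],[0,0,0],-1],
    [[0,0,-0.04],[0,0,0],-1],
    [[0,0,-0.04],[0,0,0],-1],
    [[0,0,-0.04],[0,0,0],-1]
  ]
}}

```text
clock: 12.43
eef_pos: [0.4653, 0.0313, 0.0602]
eef_rot: [[0.011, 1.0, -0.002], [-0.0, -0.002, -1.0], [-1.0, 0.011, 0.0]]
force: [-2.9, 0.1, 1.5]
width: 0.0596
```

{"api": "arm_command", "payload": {
  "deltas": [
    [[0,0,0],[0,0,0],1],
    [[0,0,0],[0,0,0],1],
    [[0,0,0],[0,0,0],1],
    [[0,0,0],[0,0,0],1],
    [[0,0,0],[0,0,0],1],
    [[0,0,0],[0,0,0],1],
    [[0,0,0],[0,0,0],1],
    [[0,0,0],[0,0,0],1]
  ]
}}

```text
clock: 13.1
eef_pos: [0.4653, 0.0313, 0.0602]
eef_rot: [[0.011, 1.0, -0.002], [-0.0, -0.002, -1.0], [-1.0, 0.011, 0.0]]
force: [0.3, 0.3, -1.1]
width: 0.0942
```

{"api": "arm_command", "payload": {
  "deltas": [
    [[0,0,0.05],[0,0,0],1],
    [[0,0,0.1],[0,0,0],1],
    [[0,0,0.15],[0,0,0],1],
    [[0,0,0.2],[0,0.015,0],1],
    [[0,0,0.22],[0,0.015,0],1],
    [[0,0,0.22],[0,0.015,0],1],
    [[-0.015,-0.05,0.22],[0,0.015,0],1],
    [[-0.035,-0.1,0.22],[0,0.015,0],1]
  ]
}}

```text
clock: 13.77
eef_pos: [0.4389, -0.0433, 0.2248]
eef_rot: [[-0.0, 1.0, 0.002], [0.0, 0.002, -1.0], [-1.0, -0.0, -0.0]]
force: [1.2, -0.9, -0.5]
width: 0.094
```

{"api": "arm_command", "payload": {
  "deltas": [
    [[-0.003,-0.04,0],[0,0,0],1],
    [[-0.003,-0.061,0],[0,0,0],1],
    [[-0.003,-0.061,0],[0,0,0],1],
    [[-0.003,-0.061,-0.03],[0,0,0],1],
    [[-0.003,-0.061,-0.06],[0,0,0],1],
    [[-0.003,-0.061,-0.09],[0,0,0],1],
    [[-0.003,-0.061,-0.1],[0,0,0],1],
    [[-0.003,-0.061,-0.1],[0,0,0],1]
  ]
}}

```text
clock: 14.43
eef_pos: [0.4356, -0.0881, 0.148]
eef_rot: [[-0.003, 1.0, 0.003], [0.002, 0.003, -1.0], [-1.0, -0.003, -0.002]]
force: [-0.1, 0.3, 0.7]
width: 0.094
```

{"api": "arm_command", "payload": {
  "deltas": [
    [[0.002,-0.001,-0.03],[0,0,0],1],
    [[0.002,-0.001,-0.06],[0,0,0],1],
    [[0.002,-0.001,-0.09],[0,0,0],1],
    [[0.002,-0.001,-0.11],[0,0,0],1],
    [[0.002,-0.001,-0.117],[0,0,0],1],
    [[0.002,-0.001,-0.117],[0,0,0],1],
    [[0.002,-0.001,-0.117],[0,0,0],1],
    [[0.002,-0.001,-0.117],[0,0,0],1]
  ]
}}

```text
clock: 15.1
eef_pos: [0.4379, -0.089, 0.0615]
eef_rot: [[-0.002, 1.0, 0.003], [0.001, 0.003, -1.0], [-1.0, -0.002, -0.001]]
force: [0.4, -0.3, 0.0]
width: 0.094
```

{"api": "arm_command", "payload": {
  "deltas": [
    [[0,0,0],[0,0,0],-1],
    [[0,0,0],[0,0,0],-1],
    [[0,0,0],[0,0,0],-1],
    [[0,0,0],[0,0,0],-1],
    [[0,0,0],[0,0,0],-1],
    [[0,0,0],[0,0,0],-1],
    [[0,0,0],[0,0,0],-1],
    [[0,0,0],[0,0,0],-1]
  ],
  "newtons": 35
}}

```text
clock: 15.77
eef_pos: [0.4382, -0.0891, 0.0616]
eef_rot: [[-0.001, 1.0, 0.003], [0.001, 0.003, -1.0], [-1.0, -0.001, -0.001]]
force: [1.9, -0.7, 0.7]
width: 0.059
```

{"api": "arm_command", "payload": {
  "deltas": [
    [[0,0,0.005],[0,0,0],-1],
    [[0,0,0.015],[0,0,0],-1],
    [[0,0,0.03],[0,0,0],-1],
    [[0,0,0.04],[0,0,0],-1],
    [[0,0,0.04],[0,0,0],-1],
    [[0,0,0.04],[0,0,0],-1],
    [[0,0,0.04],[0,0,0],-1],
    [[0,0,0.04],[0,0,0],-1]
  ]
}}

```text
clock: 16.43
eef_pos: [0.4379, -0.0891, 0.0914]
eef_rot: [[-0.002, 1.0, 0.003], [0.001, 0.003, -1.0], [-1.0, -0.002, -0.001]]
force: [-0.4, -0.1, -5.7]
width: 0.0588
```

```bash
python3 heft.py heftB
```

```text
F [-0.15  0.08 -4.94] [0.48 0.28 0.41] T [ 2.000e-02 -5.913e+01 -8.000e+00 -3.343e+01 -4.000e-02  1.000e-02
 -0.000e+00] [0.04 0.14 0.01 0.02 0.   0.   0.  ]
17.0333 [ 0.43818351 -0.08905424  0.09164932] 0.058768572782932335
```

View pics/heftB.png

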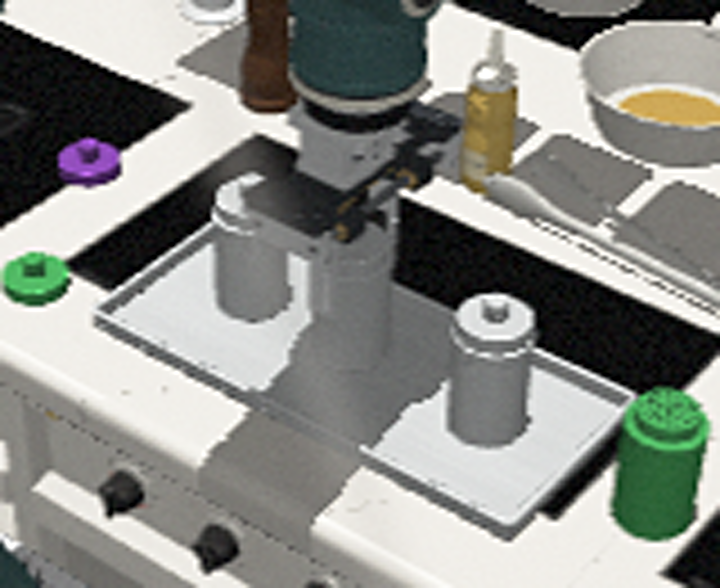

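B pulls about 4.9 N against A's 2.5 N. A stands with its lid on, at crop (252,190). I'll put B down and heft C.

{"api": "arm_command", "payload": {
  "deltas": [
    [[0,0,-0.01],[0,0,0],-1],
    [[0,0,-0.02],[0,0,0],-1],
    [[0,0,-0.03],[0,0,0],-1],
    [[0,0,-0.036],[0,0,0],-1],
    [[0,0,-0.039],[0,0,0],-1],
    [[0,0,-0.04],[0,0,0],-1],
    [[0,0,-0.04],[0,0,0],-1],
    [[0,0,-0.04],[0,0,0],-1]
  ]
}}

```text
clock: 17.7
eef_pos: [0.4382, -0.089, 0.0615]
eef_rot: [[-0.001, 1.0, 0.003], [0.001, 0.003, -1.0], [-1.0, -0.001, -0.001]]
force: [0.7, 0.6, -4.9]
width: 0.0586
```

{"api": "arm_command", "payload": {
  "deltas": [
    [[0,0,0],[0,0,0],1],
    [[0,0,0],[0,0,0],1],
    [[0,0,0],[0,0,0],1],
    [[0,0,0],[0,0,0],1],
    [[0,0,0],[0,0,0],1],
    [[0,0,0],[0,0,0],1],
    [[0,0,0],[0,0,0],1],
    [[0,0,0],[0,0,0],1]
  ]
}}

```text
clock: 18.37
eef_pos: [0.4382, -0.089, 0.0615]
eef_rot: [[-0.001, 1.0, 0.003], [0.001, 0.003, -1.0], [-1.0, -0.001, -0.001]]
force: [-0.2, -0.1, 0.9]
width: 0.0938
```

{"api": "arm_command", "payload": {
  "deltas": [
    [[0,0,0.05],[0,0,0],1],
    [[0,0,0.1],[0,0,0],1],
    [[0,0,0.15],[0,0,0],1],
    [[0,0,0.2],[0,0,0],1],
    [[0,0,0.22],[0,0,0],1],
    [[0,0,0.22],[0,0,0],1],
    [[0.01,-0.05,0.22],[0,0,0],1],
    [[0.023,-0.1,0.22],[0,0,0],1]
  ]
}}

```text
clock: 19.03
eef_pos: [0.4554, -0.1641, 0.2266]
eef_rot: [[-0.001, 1.0, 0.006], [-0.0, 0.006, -1.0], [-1.0, -0.001, 0.0]]
force: [0.6, -0.6, 0.2]
width: 0.0942
```

{"api": "arm_command", "payload": {
  "deltas": [
    [[0,-0.04,0],[0,0,0],1],
    [[0,-0.054,0],[0,0,0],1],
    [[0,-0.054,0],[0,0,0],1],
    [[0,-0.054,-0.03],[0,0,0],1],
    [[0,-0.054,-0.06],[0,0,0],1],
    [[0,-0.054,-0.09],[0,0,0],1],
    [[0,-0.054,-0.1],[0,0,0],1],
    [[0,-0.054,-0.1],[0,0,0],1]
  ]
}}

```text
clock: 19.7
eef_pos: [0.4545, -0.2031, 0.15]
eef_rot: [[-0.004, 1.0, 0.007], [0.002, 0.007, -1.0], [-1.0, -0.004, -0.002]]
force: [-0.1, 0.9, -0.2]
width: 0.0944
```

{"api": "arm_command", "payload": {
  "deltas": [
    [[0.002,-0.002,-0.03],[0,0,0],1],
    [[0.002,-0.002,-0.06],[0,0,0],1],
    [[0.002,-0.002,-0.09],[0,0,0],1],
    [[0.002,-0.002,-0.11],[0,0,0],1],
    [[0.002,-0.002,-0.12],[0,0,0],1],
    [[0.002,-0.002,-0.12],[0,0,0],1],
    [[0.002,-0.002,-0.12],[0,0,0],1],
    [[0.002,-0.002,-0.12],[0,0,0],1]
  ]
}}

```text
clock: 20.37
eef_pos: [0.4568, -0.2047, 0.0613]
eef_rot: [[-0.002, 1.0, 0.007], [0.001, 0.007, -1.0], [-1.0, -0.002, -0.001]]
force: [-0.1, 0.1, -0.4]
width: 0.0939
```

{"api": "arm_command", "payload": {
  "deltas": [
    [[0,0,0],[0,0,0],-1],
    [[0,0,0],[0,0,0],-1],
    [[0,0,0],[0,0,0],-1],
    [[0,0,0],[0,0,0],-1],
    [[0,0,0],[0,0,0],-1],
    [[0,0,0],[0,0,0],-1],
    [[0,0,0],[0,0,0],-1],
    [[0,0,0],[0,0,0],-1]
  ],
  "newtons": 35
}}

```text
clock: 21.03
eef_pos: [0.4568, -0.2048, 0.0614]
eef_rot: [[-0.002, 1.0, 0.007], [0.001, 0.007, -1.0], [-1.0, -0.002, -0.001]]
force: [0.5, -0.4, 2.4]
width: 0.0601
```

{"api": "arm_command", "payload": {
  "deltas": [
    [[0,0,0.005],[0,0,0],-1],
    [[0,0,0.015],[0,0,0],-1],
    [[0,0,0.03],[0,0,0],-1],
    [[0,0,0.04],[0,0,0],-1],
    [[0,0,0.04],[0,0,0],-1],
    [[0,0,0.04],[0,0,0],-1],
    [[0,0,0.04],[0,0,0],-1],
    [[0,0,0.04],[0,0,0],-1]
  ]
}}

```text
clock: 21.7
eef_pos: [0.4566, -0.2047, 0.0911]
eef_rot: [[-0.002, 1.0, 0.007], [0.001, 0.007, -1.0], [-1.0, -0.002, -0.001]]
force: [1.2, 0.8, -2.5]
width: 0.0601
```

```bash
python3 heft.py heftC
```

```text
F [ 0.07  0.14 -2.41] [0.49 0.55 0.49] T [ 2.000e-02 -6.889e+01 -9.200e+00 -3.386e+01 -4.000e-02  3.000e-02
 -0.000e+00] [0.04 0.14 0.01 0.02 0.   0.   0.  ]
22.3 [ 0.4568178  -0.20474537  0.09133294] 0.06009898441840247
```

View pics/heftC.png

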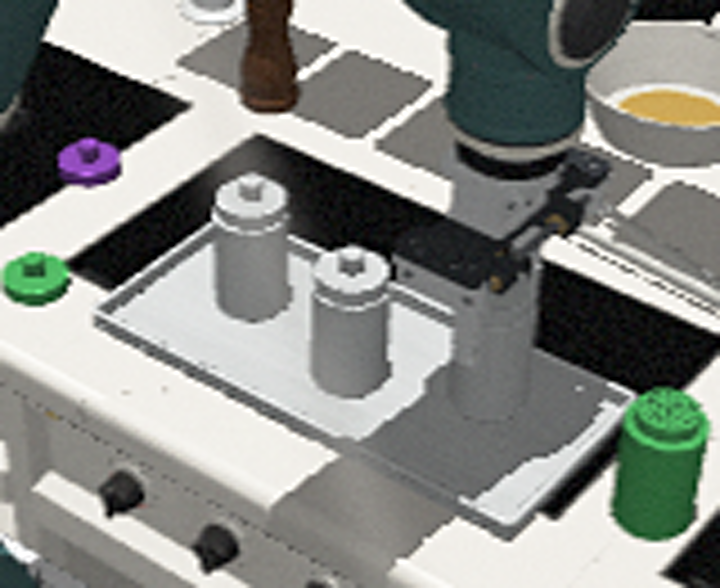

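C pulls only 2.4 N, so B is the heaviest. A and B both stand upright with lids on, at crop (252,230) and (350,300). I'll put C back and fetch B.

{"api": "arm_command", "payload": {
  "deltas": [
    [[0,0,-0.01],[0,0,0],-1],
    [[0,0,-0.02],[0,0,0],-1],
    [[0,0,-0.03],[0,0,0],-1],
    [[0,0,-0.036],[0,0,0],-1],
    [[0,0,-0.039],[0,0,0],-1],
    [[0,0,-0.04],[0,0,0],-1],
    [[0,0,-0.04],[0,0,0],-1],
    [[0,0,-0.04],[0,0,0],-1]
  ]
}}

```text
clock: 22.97
eef_pos: [0.4567, -0.2046, 0.0613]
eef_rot: [[-0.002, 1.0, 0.008], [0.001, 0.008, -1.0], [-1.0, -0.002, -0.001]]
force: [-1.8, 1.3, 2.2]
width: 0.0597
```

{"api": "arm_command", "payload": {
  "deltas": [
    [[0,0,0],[0,0,0],1],
    [[0,0,0],[0,0,0],1],
    [[0,0,0],[0,0,0],1],
    [[0,0,0],[0,0,0],1],
    [[0,0,0],[0,0,0],1],
    [[0,0,0],[0,0,0],1],
    [[0,0,0],[0,0,0],1],
    [[0,0,0],[0,0,0],1]
  ]
}}

```text
clock: 23.63
eef_pos: [0.4567, -0.2046, 0.0613]
eef_rot: [[-0.002, 1.0, 0.008], [0.001, 0.008, -1.0], [-1.0, -0.002, -0.001]]
force: [-0.0, -0.0, -0.5]
width: 0.0938
```

{"api": "arm_command", "payload": {
  "deltas": [
    [[0,0,0.05],[0,0,0],1],
    [[0,0,0.1],[0,0,0],1],
    [[0,0,0.15],[0,0,0],1],
    [[0,0,0.2],[0,0,0],1],
    [[0,0,0.22],[0,0,0],1],
    [[0,0,0.22],[0,0,0],1],
    [[-0.01,0.05,0.22],[0,0,0],1],
    [[-0.023,0.1,0.22],[0,0,0],1]
  ]
}}

```text
clock: 24.3
eef_pos: [0.4391, -0.1296, 0.2255]
eef_rot: [[-0.003, 1.0, 0.004], [0.002, 0.004, -1.0], [-1.0, -0.003, -0.002]]
force: [0.9, 2.1, 0.1]
width: 0.0941
```

Next, to B at (0.438, -0.089).

{"api": "arm_command", "payload": {
  "deltas": [
    [[-0.001,0.04,0],[0,0,0],1],
    [[-0.001,0.054,0],[0,0,0],1],
    [[-0.001,0.054,0],[0,0,0],1],
    [[-0.001,0.054,-0.03],[0,0,0],1],
    [[-0.001,0.054,-0.06],[0,0,0],1],
    [[-0.001,0.054,-0.09],[0,0,0],1],
    [[-0.001,0.054,-0.1],[0,0,0],1],
    [[-0.001,0.054,-0.1],[0,0,0],1]
  ]
}}

```text
clock: 24.97
eef_pos: [0.4373, -0.0896, 0.1487]
eef_rot: [[-0.006, 1.0, 0.004], [0.004, 0.004, -1.0], [-1.0, -0.006, -0.004]]
force: [0.2, 0.5, -0.1]
width: 0.0938
```

{"api": "arm_command", "payload": {
  "deltas": [
    [[0.001,0,-0.03],[0,0,0],1],
    [[0.001,0,-0.06],[0,0,0],1],
    [[0.001,0,-0.09],[0,0,0],1],
    [[0.001,0,-0.11],[0,0,0],1],
    [[0.001,0,-0.117],[0,0,0],1],
    [[0.001,0,-0.117],[0,0,0],1],
    [[0.001,0,-0.117],[0,0,0],1],
    [[0.001,0,-0.117],[0,0,0],1]
  ]
}}

```text
clock: 25.63
eef_pos: [0.4389, -0.09, 0.0622]
eef_rot: [[-0.004, 1.0, 0.004], [0.003, 0.004, -1.0], [-1.0, -0.004, -0.003]]
force: [-0.4, -0.0, 0.1]
width: 0.0937
```

{"api": "arm_command", "payload": {
  "deltas": [
    [[0,0,0],[0,0,0],-1],
    [[0,0,0],[0,0,0],-1],
    [[0,0,0],[0,0,0],-1],
    [[0,0,0],[0,0,0],-1],
    [[0,0,0],[0,0,0],-1],
    [[0,0,0],[0,0,0],-1],
    [[0,0,0],[0,0,0],-1],
    [[0,0,0],[0,0,0],-1]
  ],
  "newtons": 35
}}

```text
clock: 26.3
eef_pos: [0.4388, -0.09, 0.0622]
eef_rot: [[-0.005, 1.0, 0.004], [0.003, 0.004, -1.0], [-1.0, -0.005, -0.003]]
force: [-1.9, -0.7, 3.8]
width: 0.0588
```

{"api": "arm_command", "payload": {
  "deltas": [
    [[0,0,0.01],[0,0,0],-1],
    [[0,0,0.03],[0,0,0],-1],
    [[0,0,0.05],[0,0,0],-1],
    [[0,0,0.07],[0,0,0],-1],
    [[0,0,0.09],[0,0,0],-1],
    [[0,0,0.11],[0,0,0],-1],
    [[0,0,0.13],[0,0,0],-1],
    [[0,0,0.15],[0,0,0],-1]
  ]
}}

```text
clock: 26.97
eef_pos: [0.4384, -0.0897, 0.1757]
eef_rot: [[-0.005, 1.0, 0.004], [0.003, 0.004, -1.0], [-1.0, -0.005, -0.003]]
force: [0.1, -0.2, -4.6]
width: 0.0587
```

{"api": "arm_command", "payload": {
  "deltas": [
    [[0,0,0.02],[0,0,0],-1],
    [[0,0,0.03],[0,0,0],-1],
    [[0,0,0.03],[0,0,0],-1],
    [[0,0,0.03],[0,0,0],-1],
    [[0,0,0.03],[0,0,0],-1],
    [[0,0,0.03],[0,0,0],-1],
    [[0,0,0.03],[0,0,0],-1],
    [[0,0,0.03],[0,0,0],-1]
  ]
}}

```text
clock: 27.63
eef_pos: [0.4382, -0.0896, 0.1977]
eef_rot: [[-0.006, 1.0, 0.004], [0.004, 0.004, -1.0], [-1.0, -0.006, -0.004]]
force: [0.1, -0.3, -4.9]
width: 0.0584
```

```bash
python3 heft.py final; python3 - <<'E'
from h import *
w=cloud("scene",np.load("final.npz")["d"])
for k,c in dict(A=(.465,.030),C=(.456,-.205)).items():
    print(k,blob(w,c,.05,.127,.145)[:2],blob(w,c,.05,.108,.124)[1:])
E
```

```text
F [-0.09  0.14 -4.89] [0.34 0.55 0.46] T [-1.000e-02 -4.745e+01 -4.770e+00 -4.173e+01 -6.000e-02  5.000e-02
 -0.000e+00] [0.01 0.03 0.   0.04 0.   0.   0.  ]
28.2333 [ 0.43843654 -0.08970464  0.19818183] 0.058551901238384434
A (22, array([0.4628, 0.0292, 0.1348])) (array([0.4581, 0.0253, 0.1171]), array([0.4638, 0.0296, 0.1159]), array([0.0603, 0.0552, 0.0157]))
C (28, array([ 0.4523, -0.2063,  0.1343])) (array([ 0.4481, -0.2086,  0.1172]), array([ 0.4517, -0.2048,  0.1155]), array([0.0553, 0.0568, 0.0149]))
```

View pics/final.png

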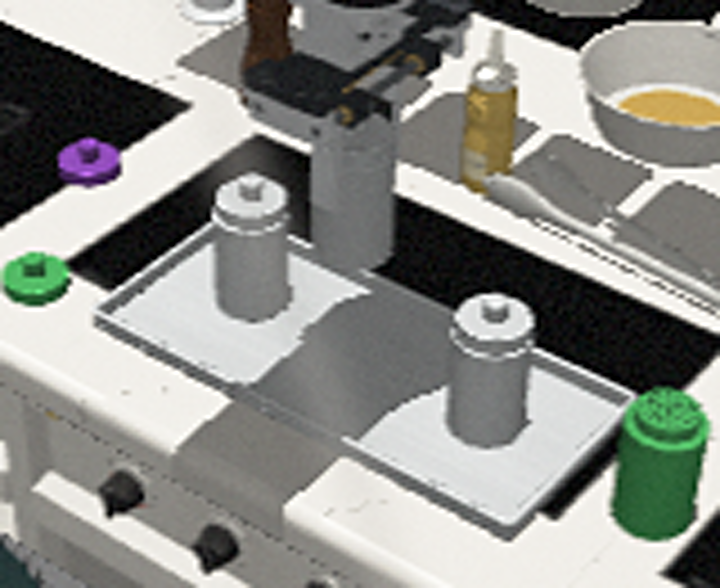

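```bash
python3 -c "
from plant import arm
print(arm.job_done())"
```

```text
the job is handed in; nothing more can be done
None
```

The job is handed in at about 28 s of the 72 s allowed, with dredger B, the heaviest, held about 14 cm above the worktop. No verdict came back.

- **Lid:** I pinched the loose lid by its knob and lowered it onto the open dredger A. It seated at a push of about 7.7 N. After I let go, A's knob stood as high as B's and C's, at about 0.135 m.
- **Hefting:** each dredger was held 3 cm up and the force averaged over 12 readings. A pulled 2.5 N, B 4.9 N and C 2.4 N, so B is the heaviest by about 0.25 kg. Lifting B again gave the same 4.9 N.
- **Last checks:** the final picture shows A and C standing upright on the tray with their lids fully on. B is gripped at 35 N and upright to within the arm's 0.006 rad tilt.
- **Not checked:** B's lid was hidden behind the gripper in the last picture, so I did not see it there. It was on before the last lift, and I never aimed at or gripped it. The bystanders showed no sign of being touched, but I did not measure their positions again.

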